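Find the lid catch of the plate exposure unit by touch

TASK

The lid of the exposure unit is shut and its catch lies in a finger groove somewhere along the black front rail. Start at either end block of the rail, run a fingertip lightly along the rail until it finds the groove, press the catch inside it until the lid springs free, then take the hand away and let the lid rise by itself on its spring hinges. Pick nothing up, do not lift the lid by hand, and leave the ink tin, the jar, the ink knife and the brayer where they are.

Things in the scene. Friction and masses are not known exactly. Their poses are not given: they have to be found in the camera images.
- unit: bench-top UV plate exposure unit, a grey metal box 320 mm deep (x), 540 mm wide (y), 120 mm high, fixed to the bench, with a hinged grey lid; origin on the bench, midway along its width and 180 mm behind its front face. -x is its front (towards the robot), +y its left seen from the robot. A black rail runs along the whole top front edge; the lid begins 3 mm behind it and its top is 5 mm lower than the rail's
- rail_mid (a point): middle of the black rail's flat, level top, 125 mm above the bench (not the groove); axes as the unit's. The rail is 40 mm deep (x -20 to 20 mm from here), 30 mm high, y -270 to 270 mm. Its only groove is 80 mm long, centred anywhere from y -65 to 65 mm, differing from unit to unit
- rail_groove_depth (a point): point 14 mm straight below rail_mid: the height at which the catch plate lies in the groove, wherever that is. The groove is cut through the rail's whole depth, open at top and front, with square ends. The plate fills its floor: 76 mm along the rail, 36 mm deep, black like the rail
- rail_left (a point): point on top of the rail's left (+y) end block, 200 mm from rail_mid and in the middle of its depth. The block is the plain outer part of the rail, from 115 to 270 mm from rail_mid, with one flat screw head, 9 mm across, at its outer end
- rail_right (a point): point on top of the rail's right (-y) end block, 200 mm from rail_mid; otherwise like rail_left
- catch (a joint): push plate of the lid catch, m: 0 at rest, 0.007 fully down, pressed straight down inside the groove by a fingertip; its spring takes 1 N at the start and 4 N at the stop. Pressed about 4 to 5 mm it draws the hook and frees the lid; it springs back by itself when let go. The reading is too noisy to feel a slight touch
- lid: the grey lid, 532 mm wide; origin in the middle of its front edge, on the top face, 120 mm above the bench when shut (it has 1 mm of play at the catch). Hinged along the rear, 262 mm behind; once freed its front edge rises by itself, just behind the rail and away from it, to a stop 135 mm higher in about 2 s, pushing with only a few newtons
- ink_tin: bystander: round ink tin, 80 mm across, 66 mm high, standing on the bench before the left end of the unit; origin at the centre of its underside
- talc_jar: bystander: round jar, 60 mm across, 85 mm high, standing on the bench before the right end of the unit; origin at the centre of its underside
- ink_knife: bystander: ink knife (spatula) 200 mm long, lying on the bench before the unit about parallel to its front; origin at its middle, on the bench
- brayer: bystander: hand roller, rubber roll 100 mm wide and 38 mm across with a wooden handle, about 175 mm long in all, lying on the bench to the right of the unit; origin under the middle of its roll

How it is judged:
By the outcome, as a careful person would: the job done as asked, in the order asked, and still so for the second after the job is handed in, with the robot touching nothing.
It also fails if it takes over 67 s, if anything falls off the work surface, if the arm or the gripper's body presses on something with over 40 N, if the wrist force passes 120 N, or if a joint passes its speed limit or range.

ROBOT

A 6-joint arm with a two-finger parallel gripper is mounted at the origin on the work surface. World frame = base frame: x ahead of the robot, y to its left, z up, the work surface at z = 0. Lengths are in mm, angles in rad, forces in N, time in s.
With the tool pointing down it reaches from about 325 to 850 mm from the base axis. Payload 4.4 kg.
Tool frame: the origin (TCP) lies at the very end of the fingers, on their centre line; the grasp point (between the pads) lies arm.hold_point_z behind it (arm.hold_point_z is the distance from the TCP to the grasp point, in mm); z points along the fingers, y is the line along which they close (so a half turn about z gives the same grasp; the last joint's range is limited). The gripper opens to 94 mm and grips with 3 to 60 N. Pads are 16 mm wide; open, the fingers measure 119 mm over their backs; the gripper's body (75 mm by 177 mm) begins 78 mm behind the grasp point.
Start: joints at [1.004, 0.207, 1.542, -0, 1.393, -0.15], TCP at [232.264, 526.004, 205.447] pointing down, gripper open.
Joint ranges: [-2.73, 2.73], [-0.86, 2.22], [0.23, 2.46], [-1.11, 4.25], [0.08, 2.63], [-2.82, 2.82]. Speed limits (rad/s): [2.79, 2.79, 3.14, 3.14, 3.14, 3.14].

INTERFACE

Orientations are given as [roll, pitch, yaw] about the fixed x, y, z axes, in that order (R = Rz(yaw) Ry(pitch) Rx(roll)).
In Python, from plant import get_obs, cams, ticket, arm gives the robot as it stands.
- The arm moves only by the shell command python3 -m creep 'ROWS' [OPENING] [FORCE]. ROWS is JSON, a list that holds one entry, the list of rows, each a list of 4 numbers: the shift along the tool's x, y, z in units of 40 mm (1.0 is 40 mm), then the turn about the tool's z in units of 8 degrees (1.0 is 8 degrees). In form: [[[x, y, z, spin], ...]]. A call has 1 to 5 rows; each row shifts and turns the commanded pose from where the row before left it, along the tool's axes as they then stand; what a row does not reach is not made up. A row lasts 1/10 s, in which the tool goes at most 50 mm and 8.59 degrees, less where a joint would pass 70% of its speed; a pose out of reach is approached as far as the arm can. A call is refused whole if a number of a shift passes 1 or a number of a turn 1, either way. A call with a gripper value outside its range is refused whole. OPENING is the closure in counts, from 0 (fully open) to 255 (shut), set as the call begins (- or left out, the last holds). The fingers move at their own pace and stop on an object; FORCE is the grip in N (left out, the last holds). Time passes only in rows, so rows that do not move let the fingers close. It gives the time, the measured TCP pose, the force, the opening and the grip force at its end, in the units of the state.
- get_obs(): the state, without advancing time (a new reading comes with each control period).
- cams.grab_frame(name): name is "scene" or "top"; returns (picture, depth): 384x512x3 uint8, blue, green, red; 384x512 float32, mm along the optical axis (not along the pixel's ray), 0 where there is no reading.
- cams.camera_info(name): a dict with "mtx" (3x3 intrinsics, pixels), "R" (3x3) and "t" (3): a world point X has camera coordinates R X + t. Camera axes: x right, y down, z forward; pixel columns grow to the right and rows downward; lengths in mm; the calibration is good to about 2 mm. A picture is of the moment at which its call begins. camera_info takes no time and is no camera call.
- ticket.job_done(): hands the job in; it is judged then, once.
The state is a dict: "clock": time; "qpos": joint angles; "joint_vel": joint speeds; "tau": joint torques, N m; "eef_pos": TCP position; "tool_rot": TCP orientation; "force": force on the tool from outside, world axes, zero at the start; "wrist_torque": the same for the moment, N m; "grip_width": opening from 0.0 (shut) to 1.0 (fully open); "gripper_force": force on a finger pad.
Only numpy, scipy, OpenCV 4.12 (cv2) and the standard library are available. Lean on these libraries where they do the work, as an engineer would, in place of code of your own. Each camera call takes 0.05 s, during which the arm holds its last target. There are 200 camera calls.

## Working session

There is one attempt and no reset: what is moved stays moved. The work goes in short steps, Python scripts to look and compute and a shell command to move; the robot and the scene stay as the last step left them, time stands still between calls to the robot, and variables do not carry over. Pictures are saved under pics/ and viewed, at most 10 in all, crops included, and the job is handed in when it is done.

```bash
ls; mkdir -p pics
python3 - <<'E'
from plant import get_obs,cams,arm
import cv2,numpy as np
o=get_obs();print({k:np.round(v,3).tolist() if not isinstance(v,(int,float)) else v for k,v in o.items()}); print(arm.hold_point_z)
for n in("scene","top"):
    p,d=cams.grab_frame(n);cv2.imwrite(f"pics/{n}0.png",p);np.save(f"/tmp/{n}0.npy",d)
    c=cams.camera_info(n);print(n,np.round(c["mtx"],1).tolist(),np.round(-c["R"].T@c["t"]))
E
```

```text
pics
{'clock': 0.0, 'qpos': [1.005, 0.207, 1.543, 0.0, 1.393, -0.15], 'joint_vel': [0.001, 0.002, 0.001, 0.001, 0.003, -0.002], 'tau': [-0.001, -37.086, -28.143, 0.07, 0.036, -0.0], 'eef_pos': [231.818, 525.329, 204.299], 'tool_rot': [-3.139, -0.0, 2.726], 'force': [0.283, 0.604, 0.328], 'wrist_torque': [0.032, 0.005, 0.027], 'gripper_force': 0.0, 'grip_width': 0.9983136233065373}
18.8
scene [[438.4, 0.0, 260.0], [0.0, 438.4, 197.8], [0.0, 0.0, 1.0]] [ 878. -685.  828.]
top [[488.3, 0.0, 258.1], [0.0, 488.3, 179.6], [0.0, 0.0, 1.0]] [ 458.  -65. 1290.]
```

View pics/scene0.png

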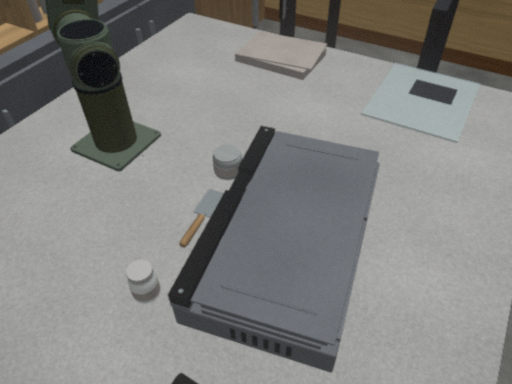

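View pics/top0.png

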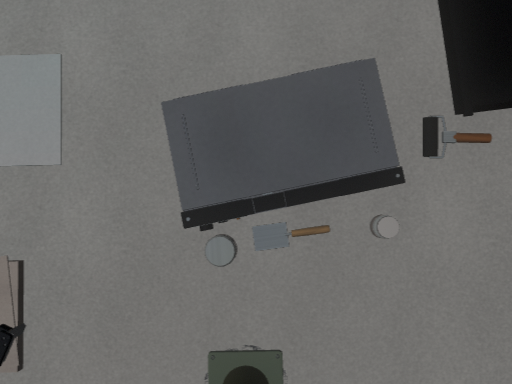

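The top view shows the rail from about (183,218) to (404,177), with two faint cross lines at about (254,205) and (285,198) that may be the groove ends. The tin is at (220,250), the knife at (290,234), the jar at (386,227), and a small black knob is on the front at (206,227).

```bash
cat > h.py <<'E'
import cv2,numpy as np
from plant import cams
def ray(n,uv,z):
    c=cams.camera_info(n);R=np.array(c["R"]);t=np.array(c["t"]).ravel();C=-R.T@t
    d=R.T@np.linalg.inv(c["mtx"])@np.array([uv[0],uv[1],1.]);return C+d*(z-C[2])/d[2]
def pix(n,X):
    c=cams.camera_info(n);v=np.array(c["mtx"])@(np.array(c["R"])@X+np.array(c["t"]).ravel());return v[:2]/v[2]
E
python3 - <<'E'
from h import *
p=cv2.imread("pics/top0.png");g=p.max(2)
m=((g<45)*255).astype(np.uint8);m=cv2.morphologyEx(m,cv2.MORPH_OPEN,np.ones((7,7)));m=cv2.morphologyEx(m,cv2.MORPH_CLOSE,np.ones((5,5)))
m[:, 415:]=0;m[300:]=0;m[:,:170]=0
c=max(cv2.findContours(m,0,2)[0],key=cv2.contourArea);r=cv2.minAreaRect(c)
for q in cv2.boxPoints(r):print("corner",q.round(1),ray("top",q,125).round(1))
def screw(u,v):
    w=g[v-6:v+7,u-6:u+7].astype(float);w[w<55]=0 ;ys,xs=np.mgrid[v-6:v+7,u-6:u+7];k=w.sum();return((xs*w).sum()/k,(ys*w).sum()/k)
d=np.load("/tmp/top0.npy")
S=[]
for q in((188,218),(398,176)):
    s=screw(*q);X=ray("top",s,125);S.append(X);print("screw",np.round(s,1),X.round(1))
y=(S[0]-S[1]);print("len",np.linalg.norm(y));y/=np.linalg.norm(y);x=np.array([y[1],-y[0],0]);mid=(S[0]+S[1])/2
print("yaw",np.degrees(np.arctan2(x[1],x[0])),"mid",mid)
for yy in range(-90,91,6):
    a=pix("top",mid+y*yy).round().astype(int);print(yy,int(g[a[1],a[0]]),int(d[a[1],a[0]]),end=" | ")
cv2.imwrite("pics/crop1.png",cv2.resize(np.clip(p[165:270,170:420].astype(float)*2.5,0,255).astype(np.uint8),None,fx=3.2,fy=3.2,interpolation=cv2.INTER_CUBIC))
E
```

```text
corner [188.  210.5] [459.2 121.4 125. ]
corner [393.7 167.7] [ 549.8 -371.3  125. ]
corner [397.  183.6] [ 511.8 -377.7  125. ]
corner [191.3 226.4] [421.3 114.  125. ]
screw [186.1 219.6] [437.7 126.2 125. ]
screw [400.9 174. ] [ 534.4 -387.6  125. ]
len 522.8198821177995
yaw 10.66175217126891 mid [ 486.06533522 -130.74011587  125.        ]
-90 32 1160 | -84 32 1160 | -78 31 1166 | -72 32 1161 | -66 33 1169 | -60 31 1167 | -54 32 1160 | -48 31 1159 | -42 32 1164 | -36 32 1165 | -30 32 1162 | -24 34 1161 | -18 33 1165 | -12 33 1167 | -6 33 1166 | 0 33 1167 | 6 32 1164 | 12 32 1162 | 18 31 1162 | 24 49 1174 | 30 32 1178 | 36 33 1177 | 42 31 1181 | 48 32 1178 | 54 34 1176 | 60 33 1181 | 66 32 1178 | 72 32 1178 | 78 32 1178 | 84 31 1177 | 90 33 1177 |
```

View pics/crop1.png

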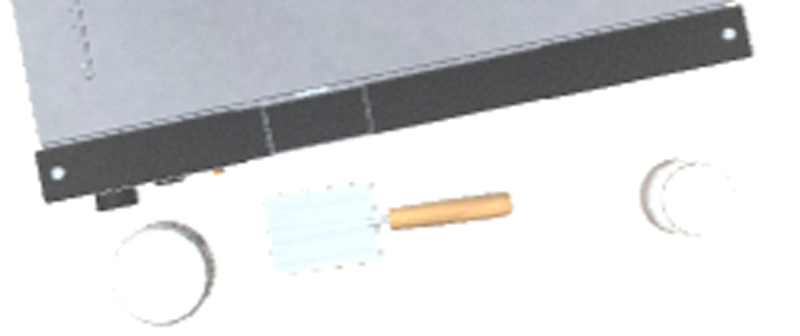

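The lines are real: depth drops about 14 mm between them, so the groove is on the left half, roughly y +24 to +104. First I close the fingers and turn the tool to line up with the rail, then work out how far the left block is.

```bash
python3 -m creep '[[[0,0,0,-0.86],[0,0,0,-0.86],[0,0,0,-0.86],[0,0,0,-0.86],[0,0,0,-0.86]]]' 255 20
cat >> h.py <<'E'
A=ray("top",(187.8,219.1),125);B=ray("top",(397.8,175.6),125)
Y=(A-B)/np.linalg.norm(A-B);X=np.array([Y[1],-Y[0],0]);mid=(A+B)/2
def unit(p):
    d=np.array(p)-mid;return np.array([d@X,d@Y,d[2]])
def rows(target,o):
    """move to unit-frame target (from rail_mid) in tool units"""
    from scipy.spatial.transform import Rotation as Ro
    R=Ro.from_euler("xyz",o["tool_rot"]).as_matrix()
    T=mid+X*target[0]+Y*target[1]+[0,0,target[2]]
    return (R.T@(T-o["eef_pos"])/40).round(2), np.degrees(np.arctan2(R[1,0],R[0,0]))
E
python3 - <<'E'
from h import *
from plant import get_obs
print(np.linalg.norm(A-B),mid,np.degrees(np.arctan2(X[1],X[0])))
for q in((253.4,205.6),(285.6,198.8)):print(unit(ray("top",q,125)).round(1))
d=np.load("/tmp/top0.npy")
pr=[]
for yy in range(-120,240,4):
    z=[]
    for xx in(-8,-4,0,4,8):
        a=pix("top",mid+Y*yy+X*xx).round().astype(int);z.append(d[a[1],a[0]])
    pr.append((yy,int(np.median(z))))
print(pr)
o=get_obs();print(unit(o["eef_pos"]),rows((-6,195,60),o),o["force"])
E
```

```text
clock: 0.6
eef_pos: [232.0, 525.6, 204.8]
tool_rot: [-3.141, -0.001, -2.952]
force: [-0.9, -0.1, -0.3]
grip_width: 0.614
gripper_force: 0.0
510.68876772217385 [ 484.78498544 -129.0651188   125.        ] 10.376469737220269
[-0.2 95.7  0. ]
[ 0.1 17.3  0. ]
[(-120, 1163), (-116, 1163), (-112, 1164), (-108, 1165), (-104, 1163), (-100, 1166), (-96, 1163), (-92, 1162), (-88, 1162), (-84, 1164), (-80, 1163), (-76, 1161), (-72, 1162), (-68, 1165), (-64, 1162), (-60, 1164), (-56, 1162), (-52, 1162), (-48, 1163), (-44, 1163), (-40, 1163), (-36, 1163), (-32, 1163), (-28, 1162), (-24, 1161), (-20, 1160), (-16, 1164), (-12, 1165), (-8, 1162), (-4, 1163), (0, 1162), (4, 1162), (8, 1164), (12, 1163), (16, 1164), (20, 1175), (24, 1175), (28, 1176), (32, 1177), (36, 1176), (40, 1177), (44, 1180), (48, 1177), (52, 1176), (56, 1176), (60, 1176), (64, 1180), (68, 1177), (72, 1178), (76, 1176), (80, 1177), (84, 1175), (88, 1175), (92, 1176), (96, 1194), (100, 1162), (104, 1163), (108, 1163), (112, 1162), (116, 1162), (120, 1163), (124, 1163), (128, 1162), (132, 1161), (136, 1163), (140, 1162), (144, 1163), (148, 1164), (152, 1163), (156, 1163), (160, 1162), (164, 1163), (168, 1164), (172, 1164), (176, 1163), (180, 1166), (184, 1164), (188, 1163), (192, 1163), (196, 1163), (200, 1165), (204, 1162), (208, 1163), (212, 1165), (216, 1164), (220, 1163), (224, 1162), (228, 1164), (232, 1164), (236, 1165)]
[-130.74955659  689.48089376   79.75535393] (array([ -3.01, -12.39,   0.5 ]), np.float64(-169.13929891043398)) [-0.89278523 -0.06508479 -0.34207352]
```

```bash
python3 -m creep '[[[-0.2,-0.85,0,0.06],[-0.2,-0.85,0,0],[-0.2,-0.85,0,0],[-0.2,-0.85,0,0],[-0.2,-0.85,0,0]]]' >/dev/null; python3 -m creep '[[[-0.2,-0.85,0,0],[-0.2,-0.85,0,0],[-0.2,-0.85,0,0],[-0.2,-0.85,0,0],[-0.2,-0.85,0,0]]]'
python3 - <<'E'
from h import *
from plant import get_obs
o=get_obs();print(unit(o["eef_pos"]),rows((-6,195,10),o),o["force"])
E
```

```text
clock: 1.6
eef_pos: [370.9, 204.0, 205.1]
tool_rot: [-3.142, -0.001, -2.965]
force: [-0.2, 0.2, 1.1]
grip_width: 0.003
gripper_force: 0.0
[-52.08388398 348.12050482  80.09570573] (array([-1.17, -3.82,  1.75]), np.float64(-169.89389532053022)) [-0.16738269  0.21256345  1.05428385]
```

```bash
python3 -m creep '[[[-0.25,-0.8,0.1,0],[-0.25,-0.8,0.2,0],[-0.25,-0.8,0.3,0],[-0.25,-0.8,0.3,0],[-0.1,-0.6,0.3,0]]]'>/dev/null;  python3 -m creep '[[[0,0,0.3,0],[0,0,0.15,0],[0,0,0,0],[0,0,0,0]]]'
python3 - <<'E'
from h import *
from plant import get_obs
p,_=cams.grab_frame("scene");cv2.imwrite("pics/scene1.png",cv2.resize(p[80:340,120:400],None,fx=2,fy=2))
o=get_obs();print(unit(o["eef_pos"]),rows((-6,195,0),o),o["force"])
E
```

```text
clock: 2.5
eef_pos: [440.5, 64.5, 139.5]
tool_rot: [3.141, -0.0, -2.964]
force: [0.7, 0.1, -0.1]
grip_width: 0.008
gripper_force: 0.0
[ -8.33209313 198.26335698  14.90113187] (array([-0.06, -0.08,  0.37]), np.float64(-169.80663485289506)) [ 0.13217888 -0.56805489  0.16963175]
```

View pics/scene1.png

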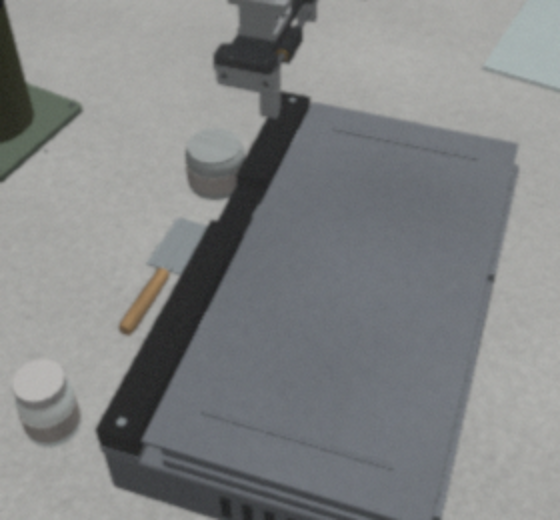

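The closed fingertips at crop pixel (270,110) hang over the rail's left end block. The groove shows as a notch near (240,195). I lower until they touch.

```bash
python3 -m creep '[[[-0.05,-0.05,0.1,0],[0,0,0.1,0],[0,0,0.05,0],[0,0,0.03,0],[0,0,0,0]]]'; python3 -m creep '[[[0,0,0.03,0],[0,0,0,0]]]';python3 -m creep '[[[0,0,0.03,0],[0,0,0,0]]]'
```

```text
clock: 3.05
eef_pos: [443.0, 61.9, 128.0]
tool_rot: [3.141, -0.001, -2.965]
force: [0.8, -0.2, -0.9]
grip_width: 0.004
gripper_force: 0.0
clock: 3.25
eef_pos: [443.2, 61.8, 127.0]
tool_rot: [3.142, -0.0, -2.965]
force: [0.0, 0.6, 0.1]
grip_width: 0.007
gripper_force: 0.0
clock: 3.45
eef_pos: [443.1, 61.8, 125.8]
tool_rot: [3.142, -0.0, -2.965]
force: [0.3, -0.2, -0.1]
grip_width: 0.008
gripper_force: 0.0
```

```bash
python3 -m creep '[[[0,0,0.02,0],[0,0,0,0]]]'|sed -n '2p;4p'; python3 -m creep '[[[0,0,0.02,0],[0,0,0,0]]]'|sed -n '2p;4p'
```

```text
eef_pos: [443.3, 61.8, 125.3]
force: [-0.3, -0.6, 1.7]
eef_pos: [443.4, 61.8, 125.2]
force: [-4.1, -0.1, 6.6]
```

Contact at about z 125. I ease off a little and slide towards the groove.

```bash
python3 -m creep '[[[0,0,-0.01,0],[0,-0.05,0,0],[0,-0.1,0,0]]]'|sed -n '2p;4p'; python3 -m creep '[[[0,-0.1,0,0],[0,-0.1,0,0],[0,-0.1,0,0]]]'|sed -n '2p;4p'
```

```text
eef_pos: [444.8, 56.9, 125.3]
force: [-1.0, 2.1, 4.5]
eef_pos: [447.1, 44.5, 125.2]
force: [0.0, 3.8, 5.3]
```

```bash
for i in 1; do :; done; python3 -m creep '[[[0,-0.12,0,0],[0,-0.12,0,0],[0,-0.12,0,0],[0,-0.12,0,0],[0,-0.12,0,0]]]'|sed -n '2p;4p'; python3 -m creep '[[[0,-0.12,0,0],[0,-0.12,0,0],[0,-0.12,0,0],[0,-0.12,0,0],[0,-0.12,0,0]]]'|sed -n '2p;4p'; python3 -m creep '[[[0,-0.12,0,0],[0,-0.12,0,0],[0,-0.12,0,0]]]'|sed -n '2p;4p'
```

```text
eef_pos: [451.3, 20.8, 125.3]
force: [-0.2, 3.8, 5.5]
eef_pos: [455.4, -2.7, 125.2]
force: [-0.6, 4.2, 6.3]
eef_pos: [457.9, -17.0, 125.2]
force: [-0.7, 2.9, 4.6]
```

```bash
python3 -m creep '[[[0,-0.1,0,0],[0,-0.1,0,0],[0,-0.1,0,0],[0,-0.1,0,0]]]'|sed -n '2p;4p'; python3 -m creep '[[[0,-0.1,0,0],[0,-0.1,0,0]]]'|sed -n '2p;4p';  python3 -m creep '[[[0,-0.1,0,0],[0,-0.1,0,0]]]'|sed -n '2p;4p'; python3 -m creep '[[[0,-0.1,0,0],[0,-0.1,0,0]]]'|sed -n '2p;4p'
```

```text
eef_pos: [460.2, -33.0, 124.8]
force: [-0.4, 3.4, 4.3]
eef_pos: [461.0, -41.8, 124.0]
force: [-0.2, 0.5, -0.1]
eef_pos: [462.5, -49.4, 124.1]
force: [-0.3, 0.1, 0.3]
eef_pos: [464.2, -57.1, 124.5]
force: [-0.2, 0.5, -0.1]
```

The force vanished about 91 mm from the middle, where the images put the groove end (97 mm, less half the fingertip's width). I go on to the middle of the groove, then down to the plate.

```bash
python3 -m creep '[[[0,-0.15,0,0],[0,-0.15,0,0],[0,-0.15,0,0],[0,0,0.1,0],[0,0,0.1,0]]]'|sed -n '2p;4p'; python3 -m creep '[[[0,0,0.05,0],[0,0,0.03,0],[0,0,0,0]]]'|sed -n '2p;4p'
python3 - <<'E'
from h import *
from plant import get_obs
p,_=cams.grab_frame("scene");cv2.imwrite("pics/scene2.png",cv2.resize(p[100:300,160:340],None,fx=3,fy=3))
o=get_obs();print(list(o),unit(o["eef_pos"]),o.get("catch"))
E
```

```text
eef_pos: [467.5, -74.6, 116.4]
force: [-0.1, -0.1, -0.2]
eef_pos: [467.2, -74.1, 113.1]
force: [-0.0, 0.8, -0.4]
['clock', 'qpos', 'joint_vel', 'tau', 'eef_pos', 'tool_rot', 'force', 'wrist_torque', 'gripper_force', 'grip_width'] [ -7.29225133  57.12623699 -11.70332515] None
```

View pics/scene2.png

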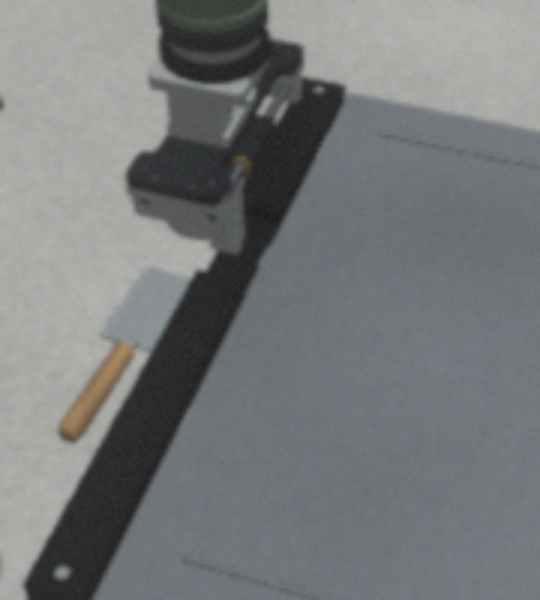

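The fingertip at crop pixel (232,245) is inside the groove notch. I press the catch in small steps.

```bash
python3 -m creep '[[[0,0,0.03,0],[0,0,0.03,0],[0,0,0,0]]]'|sed -n '2p;4p'; python3 -m creep '[[[0,0,0.03,0],[0,0,0.02,0],[0,0,0,0]]]'|sed -n '2p;4p'; python3 -m creep '[[[0,0,0.03,0],[0,0,0.02,0],[0,0,0,0]]]'|sed -n '2p;4p'
python3 - <<'E'
from h import *
p,d=cams.grab_frame("top");d0=np.load("/tmp/top0.npy")
for yy in(-150,-100,200):
    a=pix("top",mid+X*40+Y*yy+[0,0,-5]).round().astype(int);s=np.s_[a[1]-4:a[1]+3,a[0]-4:a[0]+5];print(np.median(d[s]),np.median(d0[s]))
E
```

```text
eef_pos: [467.6, -74.4, 111.2]
force: [-0.3, 0.6, 0.0]
eef_pos: [467.7, -74.4, 109.3]
force: [-0.8, 0.7, 2.4]
eef_pos: [467.6, -74.4, 107.0]
force: [0.2, -0.4, 2.7]
1146.4408 1169.2574
1145.356 1168.5157
1147.0908 1170.6011
```

The lid is already rising (about 23 mm higher), so I take the hand away, up and to the front.

```bash
python3 -m creep '[[[0.3,0,-0.4,0],[0.7,0,-0.5,0],[0.7,0,-0.5,0],[0.5,0,-0.5,0],[0,0,-0.5,0]]]'; python3 -m creep '[[[0,0,0,0],[0,0,0,0],[0,0,0,0],[0,0,0,0],[0,0,0,0]]]' >/dev/null; python3 -m creep '[[[0,0,0,0],[0,0,0,0],[0,0,0,0],[0,0,0,0],[0,0,0,0]]]' >/dev/null; python3 -m creep '[[[0,0,0,0],[0,0,0,0],[0,0,0,0],[0,0,0,0],[0,0,0,0]]]' >/dev/null; python3 -m creep '[[[0,0,0,0],[0,0,0,0],[0,0,0,0],[0,0,0,0],[0,0,0,0]]]'
python3 - <<'E'
from h import *
p,_=cams.grab_frame("scene");cv2.imwrite("pics/scene3.png",p)
p,d=cams.grab_frame("top");d0=np.load("/tmp/top0.npy")
for yy in(-150,-100,200):
    a=pix("top",mid+X*50+Y*yy+[0,0,100]).round().astype(int);s=np.s_[a[1]-4:a[1]+3,a[0]-4:a[0]+5];print(np.median(d[s]),np.median(d0[s]))
E
```

```text
clock: 9.05
eef_pos: [378.2, -89.7, 202.8]
tool_rot: [3.141, -0.002, -2.967]
force: [0.6, -0.2, 0.8]
grip_width: 0.004
gripper_force: 0.0
clock: 11.05
eef_pos: [380.8, -89.8, 203.0]
tool_rot: [3.142, -0.0, -2.965]
force: [0.1, 0.5, 0.0]
grip_width: 0.003
gripper_force: 0.0
1203.1733 1170.7203
1203.1343 1170.5138
1204.508 1171.5969
```

View pics/scene3.png

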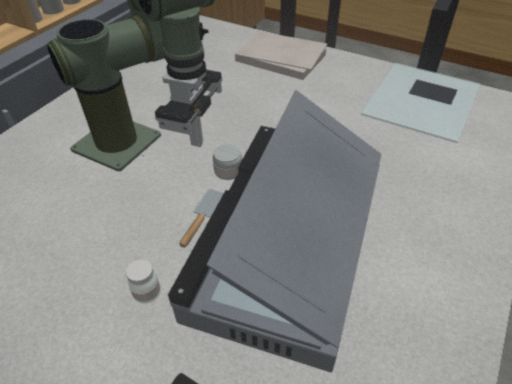

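The lid stands open, its front edge running from about (297,95) to (208,265). The hand is clear at (195,140), and the tin (228,160), jar (141,277) and knife (203,217) have not moved.

```bash
python3 -m creep '[[[0,0,0,0],[0,0,0,0],[0,0,0,0],[0,0,0,0],[0,0,0,0]]]'|sed -n '1,4p'
python3 - <<'E'
import cv2,numpy as np
from plant import cams,ticket
p,_=cams.grab_frame("scene");q=cv2.imread("pics/scene3.png")
print(np.abs(p[90:350,205:400].astype(float)-q[90:350,205:400]).mean(), np.abs(cv2.blur(p,(5,5)).astype(float)-cv2.blur(q,(5,5)))[90:350,205:400].max())
print(ticket.job_done())
E
```

```text
clock: 11.65
eef_pos: [380.8, -89.8, 203.1]
tool_rot: [-3.142, 0.0, -2.965]
force: [-0.1, 0.2, 1.0]
1.805266272189349 3.0
the job is handed in; nothing more can be done
None
```

The lid is open and the job is handed in after about 12 s: I slid a fingertip from the left end block to the groove, pressed the catch, and backed off while the lid rose by itself; the tin, jar and knife look unmoved, and I never went near the brayer.

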